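# Check the empty tray compartment by touch, then fill it

### The arm

A 6-joint arm with a two-finger parallel gripper is mounted at the origin on a cart in front of the work surface, level with it; the furniture and walls round the work are solid. World frame = base frame: x ahead of the robot, y to its left, z up, the work surface at z = 0. Lengths are in m, angles in degrees, forces in N, time in s.
With the tool pointing down it reaches from about 0.275 to 0.975 m from the base axis. Payload 8.4 kg.
Tool frame: the origin (TCP) lies midway between the tips of the shut fingers; the grasp point (between the pads) lies 19 mm behind it; z points along the fingers, y is the line along which they close (so a half turn about z gives the same grasp; the last joint's range is limited). The gripper opens to 92 mm and grips with 3 to 60 N. Pads are 20 mm wide; open, the fingers measure 128 mm over their backs; the gripper's body (75 mm by 189 mm) begins 69 mm behind the grasp point.
Start: joints at [-68.606, 20.225, 93.587, -0, 66.188, -0.138], TCP at [0.229, -0.581, 0.193] pointing down, gripper open.
Joint ranges: [-150.9, 150.9], [-52.94, 120.26], [3.33, 152.33], [-74.26, 254.26], [0, 154.13], [-172.89, 172.89]. Speed limits (degrees/s): [127.2, 127.2, 159.86, 180, 180, 180].

### API

Orientations are given as [roll, pitch, yaw] about the fixed x, y, z axes, in that order (R = Rz(yaw) Ry(pitch) Rx(roll)).
In Python, from cell import manip, fingers, kin, optics, ticket, finder gives the robot as it stands. Calls block until the motion is done:
- manip.movep(position, orientation): joint-space move of the TCP to a pose.
- manip.move_straight(position, attitude=None, velocity=0.15): straight line of the TCP; attitude=None keeps the orientation; velocity is the mean speed in m/s.
- manip.move_j(angles): joint-space move.
- fingers.open_gripper() and fingers.grasp(newtons=None): open the fingers fully, or close them until they stop; newtons is the grip in N (None keeps the last).
- manip.dwell(seconds).
- kin.ik(position, orientation): joint angles nearest the present ones, or None.
- manip.get_obs(): the state.
- optics.camera(name): name is "scene" or "top"; returns a dict with "pixels" (400x640x3 uint8, red, green, blue), "camera_matrix" (3x3 intrinsics, pixels), "R" (3x3) and "t" (3): a world point X has camera coordinates R X + t. Camera axes: x right, y down, z forward; pixel columns grow to the right and rows downward; lengths in m; the calibration is good to about 2 mm. A picture is of the moment at which its call begins. There is no depth.
A pose or a line that the arm cannot do raises manip.IKError and nothing moves.
- ticket.close_job(): hands the job in; it is judged then, once.
Trained networks look in the newest picture that a camera, given by its name, has taken for a name from the list of things; names that differ only in an ending like _2 or _b are one class to them, and where a whole thing is asked for, a point or a joint stands for the part that bears it (a point fixed in the world has none). Each returns a list of dicts, best first, with "score" (0 to 1); they miss things now and then, are a little off and sometimes report something else, mostly with a low value. They report only what shows in the picture. A call takes as long as a camera call. They do not tell look-alikes from the thing itself.
- finder.spot_in(camera, target): "at" ([row, column] in pixels, amid what is visible of it).
The state is a dict: "t": time; "qpos": joint angles; "qd": joint speeds; "effort": joint torques, N m; "tool_pos": TCP position; "eef_rot": TCP orientation; "contact_force": force on the tool from outside, world axes, zero at the start; "moment": the same for the moment, N m; "gripper_width": opening from 0.0 (shut) to 1.0 (fully open); "gripper_force": force on a finger pad.
Only numpy, scipy, OpenCV 4.12 (cv2) and the standard library are available. Lean on these libraries where they do the work, as an engineer would, in place of code of your own. Each camera call takes 0.05 s, during which the arm holds its last target. There are 200 camera calls.

### The job

Feel the bottom of the one empty compartment of the blue four-compartment parts tray with the bare fingertips, to be sure that it is empty; only then pick up the red-capped jar and set it down upright in that compartment without dropping it. Leave the beige-capped jar and the battery standing where they are.

Things in the scene. Friction and masses are not known exactly. Their poses are not given: they have to be found in the camera images.
- red_jar_center (a point): Centre, 30 mm above the foot, of the loose RED-capped plastic jar: 45 mm in diameter, 61 mm tall, about 0.11 kg, upright on the table (z = 0), z up. Beige-capped jar and battery stand ahead of or behind it, 35 mm clear or more; 40 mm are free on its +y and -y sides. Grip it across the diameter from above in its upper half, so that the fingers stay above the tray walls at set-down.
- pad: Grey rigid plate, 86 x 86 mm, the bottom of the EMPTY compartment; origin at the centre of its top face, 6 mm above the table, z up, x, y along the walls. The blue fixed tray (196 mm square, any yaw, centre at (-48, -48) mm here) has 2 x 2 such compartments, 92 mm inside, walls 4 mm thick, tops 20 mm above the table. The others hold fixed knobs, green tin, adapters, at most 28 mm above the table.
- beige_jar: Bystander, to be left standing: loose small jar like the red-capped one but with a pale BEIGE cap, 45 mm in diameter, 61 mm tall; origin at the centre of its foot, z up.
- battery: Bystander, to be left standing: loose large round battery cell, dark blue and orange-yellow, standing upright, 33 mm in diameter, 60 mm tall; origin at the centre of its foot, z up.
Mind the look-alikes: they are no part of the job. What is shaped like the part that bears red_jar_center but green, purple or turquoise is not meant.

How it is judged (in metres and radians):
On the way:
1. the fingertips touch the bottom of the empty compartment while the red-capped jar still stands where it was (contact force between the fingers and pad above 0.5 N and distance of red_jar_center from where it was at the start of the episode below 0.02 m), for 0.05 s.
At the end, for the whole second after the job is handed in: The red-capped jar stands upright (within 10 degrees) and at rest on the bottom of the compartment that was empty, its axis within 35 mm of the compartment's centre (anywhere it can stand inside the walls), released (horizontal distance between red_jar_center and pad below 0.035 m and z of red_jar_center in the frame of pad between 0.025 and 0.035 m and angle between red_jar_center's own z axis and vertical below 0.17 rad and linear speed of red_jar below 0.02 m/s); the robot touches nothing.
It fails at once if the beige-capped jar is moved by more than 25 mm or tipped by more than 20 degrees (distance of beige_jar from where it was at the start of the episode above 0.025 m or angle between beige_jar's own z axis and vertical above 0.35 rad).
It fails at once if the battery is moved by more than 25 mm or tipped by more than 20 degrees (distance of battery from where it was at the start of the episode above 0.025 m or angle between battery's own z axis and vertical above 0.35 rad).
It fails at once if the red-capped jar is dropped into the compartment (faster than 0.7 m/s there, a fall of about 25 mm) (horizontal distance between red_jar_center and pad below 0.05 m and height (world z) of red_jar_center below 0.1 m and linear speed of red_jar above 0.7 m/s).
It also fails if it takes over 48 s, if anything falls off the work surface, if the arm or the gripper's body presses on something with over 40 N, if the wrist force passes 120 N, or if a joint passes its speed limit or range.

## Working session

There is one attempt and no reset: what is moved stays moved. The work goes in short steps, each a Python script; the robot and the scene stay as the last script left them, time stands still between calls to the robot, and variables do not carry over. Pictures are saved under pics/ and viewed, at most 10 in all, crops included, and the job is handed in when it is done.

```bash
mkdir -p pics
cat > h.py <<'E'
from cell import manip, fingers, kin, optics, ticket, finder
import numpy as np, cv2
def snap(name,f):
    c=optics.camera(name); cv2.imwrite('pics/'+f,c['pixels'][:,:,::-1]); return c
def ray(c,rc,z):
    K,R,t=map(np.array,(c['camera_matrix'],c['R'],c['t'])); t=t.ravel()
    d=R.T@np.linalg.inv(K)@np.array([rc[1],rc[0],1.]); o=-R.T@t
    return o+d*(z-o[2])/d[2]
def proj(c,X):
    K,R,t=map(np.array,(c['camera_matrix'],c['R'],c['t'])); p=K@(R@np.array(X)+t.ravel()); return p[1]/p[2],p[0]/p[2]
E
python3 - <<'E'
from h import *
np.set_printoptions(precision=3,suppress=True)
H=dict(red_jar_center=.03,pad=.006,beige_jar=.03,battery=.03)
for n in("top","scene"):
    c=snap(n,n+'0.png'); print(n,"cam at",-np.array(c['R']).T@np.array(c['t']).ravel())
    for k,z in H.items():
        for d in finder.spot_in(n,k): print(k,round(d['score'],2),np.round(d['at']),ray(c,d['at'],z))
print(manip.get_obs()['t'])
E
```

```text
top cam at [0.415 0.126 0.893]
red_jar_center 0.97 [209. 440.] [ 0.504 -0.169  0.03 ]
red_jar_center 0.96 [230. 316.] [0.456 0.091 0.03 ]
red_jar_center 0.86 [271. 333.] [0.375 0.055 0.03 ]
red_jar_center 0.83 [140. 322.] [0.646 0.08  0.03 ]
red_jar_center 0.7 [240. 374.] [ 0.439 -0.028  0.03 ]
pad 0.76 [236. 248.] [0.444 0.233 0.006]
beige_jar 0.58 [148. 368.] [ 0.631 -0.018  0.03 ]
battery 0.69 [192. 337.] [0.537 0.049 0.03 ]
scene cam at [0.243 0.644 0.7  ]
red_jar_center 0.92 [131. 366.] [ 0.497 -0.164  0.03 ]
red_jar_center 0.72 [203. 345.] [0.449 0.084 0.03 ]
red_jar_center 0.69 [208. 385.] [0.367 0.06  0.03 ]
red_jar_center 0.6 [178. 267.] [0.639 0.089 0.03 ]
pad 0.59 [265. 323.] [0.431 0.232 0.006]
battery 0.67 [180. 314.] [0.54  0.051 0.03 ]
0.5
```

View pics/top0.png

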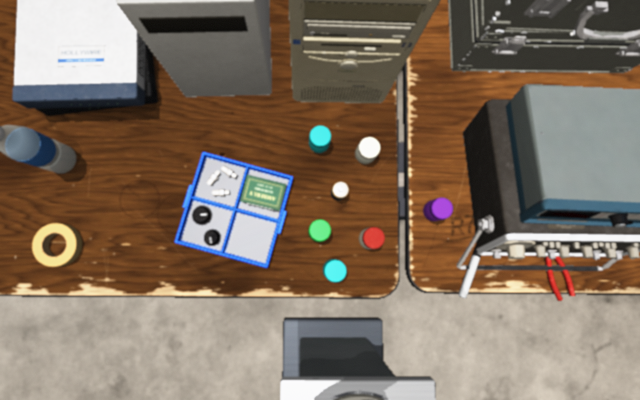

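View pics/scene0.png

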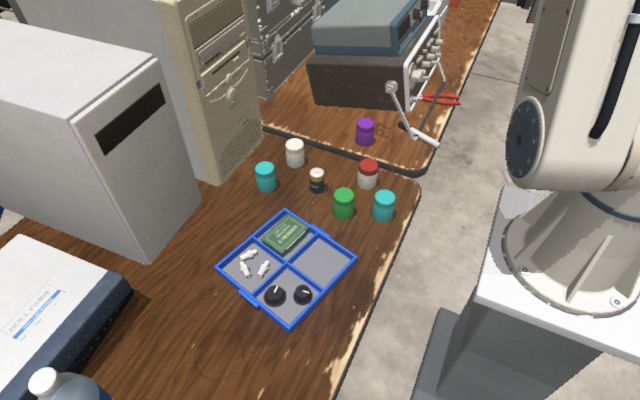

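```bash
cat > m.py <<'E'
from h import *
np.set_printoptions(precision=3,suppress=True)
def comp(m,rc):
    n,l,s,ce=cv2.connectedComponentsWithStats(m.astype('uint8'),connectivity=4)
    i=l[rc]; return (l==i),ce[i][::-1],s[i]
tiles=[]
for n,rj,pd in(("top",(238,373),(237,252)),("scene",(166,368),(260,322))):
    c=optics.camera(n); im=c['pixels']; hsv=cv2.cvtColor(im,cv2.COLOR_RGB2HSV).astype(int)
    h,s,v=hsv[...,0],hsv[...,1],hsv[...,2]
    m,ce,st=comp(((h<6)|(h>174))&(s>140)&(v>90),rj); print(n,"cap",ce,st,ray(c,ce,.061 if n=='top' else .053))
    m,ce,st=comp((s<80)&(v>90),pd); pts=np.argwhere(m)
    W=np.array([ray(c,p,.006)[:2] for p in pts]); r=cv2.minAreaRect((W*1000).astype('float32')); print("pad",ce,st,ray(c,ce,.006),r)
    b=im[rj[0]-55:rj[0]+55,rj[1]-75:rj[1]+65]; tiles.append(cv2.resize(b,None,fx=2.8,fy=2.8,interpolation=cv2.INTER_CUBIC))
cv2.imwrite('pics/crop.png',np.hstack(tiles)[:,:,::-1])
E
python3 m.py
```

```text
top cap [237.573 373.358] [363 227  22  22 386] [ 0.442 -0.022  0.061]
pad [237.332 250.59 ] [ 226  213   50   50 1712] [0.441 0.227 0.006] ((441.6488037109375, 227.21823120117188), (86.73058319091797, 86.18769073486328), 75.45741271972656)
scene cap [165.864 367.766] [359 158  19  17 235] [ 0.439 -0.022  0.053]
pad [262.686 320.712] [ 292  239   58   49 1457] [0.438 0.229 0.006] ((438.56109619140625, 226.98175048828125), (81.99122619628906, 82.18535614013672), 75.15140533447266)
```

View pics/crop.png

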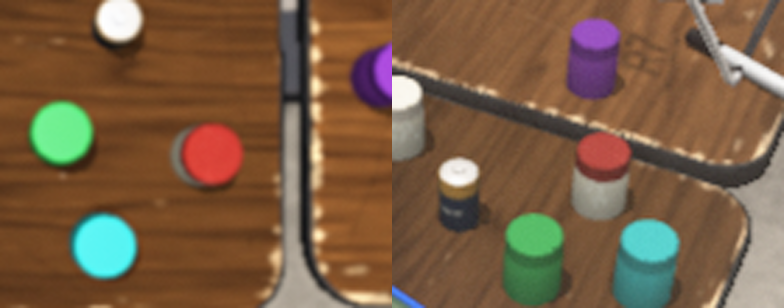

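The red jar is the one at (row 238, col 373) in the top picture and (166, 368) in scene, with a red cap on a white body. The jars at green (231, 320), turquoise (271, 335) and (139, 320), and purple (209, 440) are look-alikes. Beige is at (150, 368) and the battery at (190, 340). Both cameras agree: red jar at about (0.441, -0.022), empty pad at about (0.440, 0.227), measuring 86 mm as it should.

I'll go up and over the instruments, then feel the pad.

Run:
```python
from h import *
o=manip.get_obs(); print(o['t'],o['eef_rot'],o['tool_pos'])
fingers.grasp(10)
manip.move_straight([.229,-.581,.38],velocity=.25)
Y=None
P=[.440,.227]; q0=o['eef_rot']
manip.movep([.15,-.38,.38],q0)
best=None
for y in(0,180):
    q=kin.ik([*P,.12],[180,0,y]); print(y,q)
    if q is not None and (best is None or abs(q[5])<best[0]): best=(abs(q[5]),y)
Y=best[1]
manip.movep([*P,.10],[180,0,Y])
manip.move_straight([*P,.02],velocity=.12); manip.dwell(.1)
f0=np.array(manip.get_obs()['contact_force']); print(f0)
z=.02
while z>.0:
    z-=.002; manip.move_straight([*P,z],velocity=.03)
    o=manip.get_obs(); f=np.array(o['contact_force'])-f0
    if f[2]>3: break
manip.dwell(.2); o=manip.get_obs(); print(z,o['tool_pos'],np.array(o['contact_force'])-f0,o['t'])
```

```text
0.6 [1.79998269e+02 1.41177010e-03 2.15319177e+01] [ 0.22938028 -0.58139397  0.19259507]
0 [ 2.71160334e+01  1.38112734e+01  1.13201375e+02 -2.54444375e-14
  5.29873515e+01  1.17116033e+02]
180 [ 27.11603342  13.81127345 113.2013751    0.          52.98735145
 -62.88396658]
[-0.31701075  0.40230028  0.24916783]
0.0 [4.40017113e-01 2.27007096e-01 1.67428663e-05] [0.65209117 0.23006529 0.35269927] 9.9
```

Run:
```python
from h import *
o=manip.get_obs(); print(o['gripper_width'],o['tool_pos'],o['eef_rot'],o['contact_force'])
a=snap('scene','s1.png'); b=optics.camera('top')
print(proj(a,[.44,.227,0]),proj(b,[.44,.227,0]))
A=cv2.resize(a['pixels'][170:320,240:400],None,fx=2.4,fy=2.4);B=cv2.resize(b['pixels'][170:320,170:330],None,fx=2.4,fy=2.4)
cv2.imwrite('pics/c1.png',np.hstack([A,B])[:,:,::-1])
```

```text
0.0031031099586324874 [4.40017113e-01 2.27007096e-01 1.67428663e-05] [1.79999108e+02 7.96553628e-04 1.79999876e+02] [0.33508041 0.63236557 0.6018671 ]
(np.float64(263.23484541970856), np.float64(320.0783843589111)) (np.float64(238.09724538413604), np.float64(251.02922649238698))
```

View pics/c1.png

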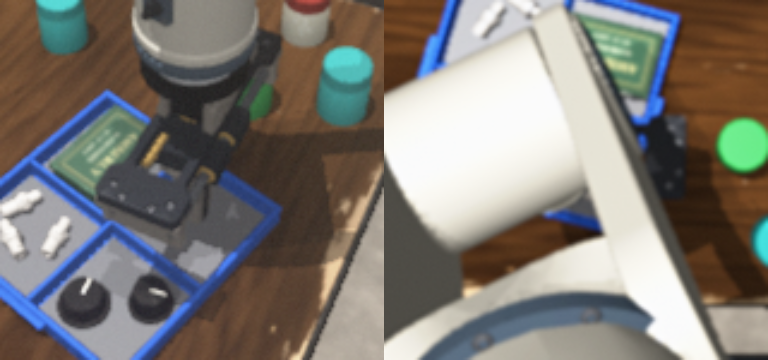

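Run:
```python
import cv2
a=cv2.imread('pics/s1.png')[200:300,265:375]
cv2.imwrite('pics/c2.png',cv2.resize(cv2.convertScaleAbs(a,alpha=1.4,beta=15),None,fx=5.8,fy=5.8,interpolation=cv2.INTER_CUBIC))
```

```text
(no output)
```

View pics/c2.png

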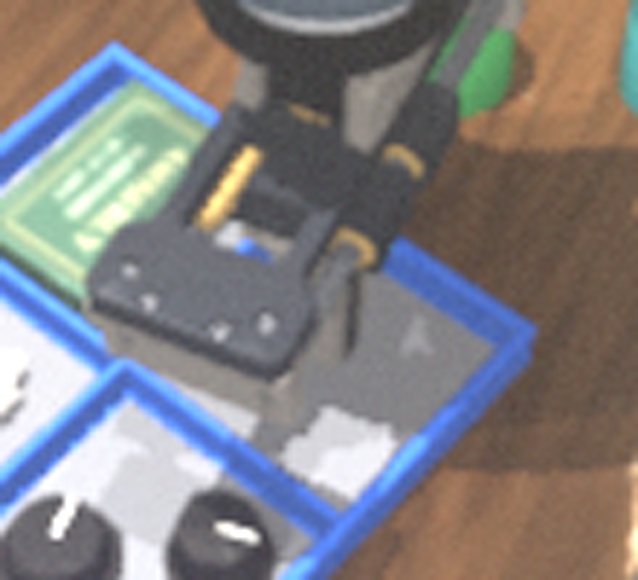

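Run:
```python
from h import *
c=optics.camera('scene')
for X in([.44,.227,0],[.44,.227,.006],[.44,.227,.03],[.44,.227,.1],[.44,.247,.0],[.46,.227,0]): print(X,np.round(proj(c,X)), "crop",[round((proj(c,X)[1]-265)*5.8),round((proj(c,X)[0]-200)*5.8)])
for p in((274,312),(265,318)): print(ray(c,p,.006),ray(c,p,.02))
f0=np.array([-.3,.4,.25]); z=0
while z>-.02:
    z-=.001; manip.move_straight([.44,.227,z],velocity=.03)
    o=manip.get_obs(); f=np.array(o['contact_force'])-f0
    if f[2]>2.5: break
manip.dwell(.15); o=manip.get_obs(); print(z,o['tool_pos'],np.array(o['contact_force']),o['t'])
snap('scene','s2.png')
```

```text
[0.44, 0.227, 0] [263. 320.] crop [319, 367]
[0.44, 0.227, 0.006] [262. 320.] crop [319, 357]
[0.44, 0.227, 0.03] [255. 320.] crop [320, 317]
[0.44, 0.227, 0.1] [232. 320.] crop [320, 188]
[0.44, 0.247, 0.0] [271. 316.] crop [294, 412]
[0.46, 0.227, 0] [260. 311.] crop [267, 346]
[0.44183091 0.25946423 0.006     ] [0.43781521 0.26721958 0.02      ]
[0.4402307  0.23603017 0.006     ] [0.43624726 0.24425794 0.02      ]
-0.016000000000000007 [ 0.4401619   0.2270644  -0.01560776] [-1.62274945 -0.25698354  7.4513637 ] 14.2
```

Run:
```python
import cv2
a=cv2.imread('pics/s2.png')[200:300,265:375]
cv2.imwrite('pics/c3.png',cv2.resize(cv2.convertScaleAbs(a,alpha=1.4,beta=15),None,fx=5.8,fy=5.8,interpolation=cv2.INTER_CUBIC))
```

```text
(no output)
```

View pics/c3.png

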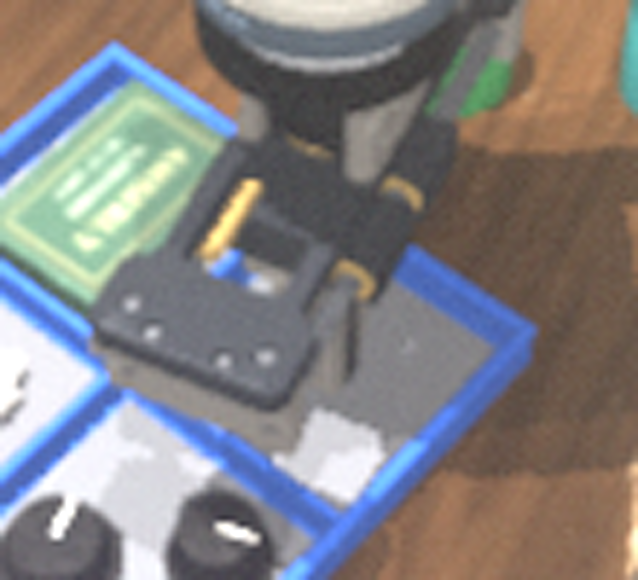

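Contact came at a reported z of -0.0156, with 7 N. In the picture the fingertip edge is at crop (335, 385), which lies on the grey plate. So the reported z looks about 21 mm lower than the true tip. I'll lift, hover open over the jar and check z and xy there.

Run:
```python
from h import *
f='pics/'
c=optics.camera('scene')
for z in(.0725,.094):
    print(z,[[round((proj(c,X)[1]-265)*5.8),round((proj(c,X)[0]-200)*5.8)] for X in([.4025,.3215,z],[.4775,.3215,z])])
for X in([.43,.245,.006],[.43,.237,.006]): print([round((proj(c,X)[1]-265)*5.8),round((proj(c,X)[0]-200)*5.8)])
manip.move_straight([.44,.227,.12],velocity=.2)
fingers.open_gripper()
best=min((abs(q[5]),y) for y in(0,180) if (q:=kin.ik([.441,-.022,.12],[180,0,y])) is not None)
manip.movep([.441,-.022,.12],[180,0,best[1]]); manip.move_straight([.441,-.022,.06],velocity=.15)
manip.dwell(.2)
o=manip.get_obs(); print(best,o['tool_pos'],o['eef_rot'],o['qpos'],o['t'],o['gripper_width'],o['contact_force'])
c=snap('scene','s3.png'); 
for dz in(0,.021):
  for y in(-.086,.042): 
    r=proj(c,[.431,y,.06+dz]); print(dz,y,np.round(r),'crop',round((r[1]-310)*5.8),round((r[0]-115)*5.8))
cv2.imwrite('pics/c4.png',cv2.resize(c['pixels'][115:215,310:430,::-1],None,fx=5.8,fy=5.8,interpolation=cv2.INTER_CUBIC))
```

```text
0.0725 [[297, 522], [73, 427]]
0.094 [[296, 484], [67, 387]]
[323, 409]
[334, 390]
(np.float64(86.94943280194514), 0) [ 0.44183957 -0.02201463  0.06091718] [ 1.79994172e+02 -1.02575851e-01  7.92236212e-03] [-3.04636718e+00  1.49241685e+01  1.21923678e+02 -5.18402750e-04
  4.30494125e+01  8.69460942e+01] 19.4917 0.9998022636227877 [0.31447293 0.75605694 0.19277968]
0 -0.086 [148. 381.] crop 413 190
0 0.042 [183. 361.] crop 296 396
0.021 -0.086 [141. 382.] crop 419 150
0.021 0.042 [176. 362.] crop 300 356
```

View pics/c4.png

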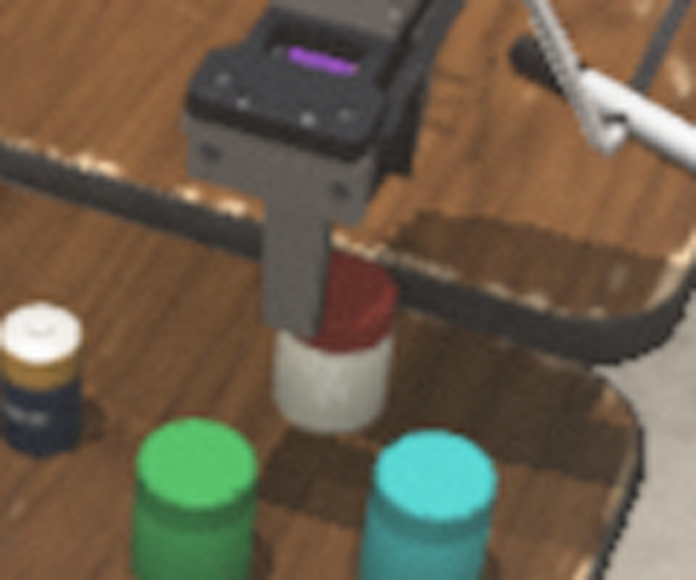

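The tip shows at crop (263–317, 330). Allowing for fingertips about 10 mm thick, xy agrees within about 3 mm and the tip is about 21 mm higher than reported. The jar lies between the fingers, so I'll grasp with reported z ≈ 0.010.

Run:
```python
from h import *
f0=np.array(manip.get_obs()['contact_force'])
for z in(.03,.01):
    manip.move_straight([.441,-.022,z],velocity=.1); o=manip.get_obs(); f=np.array(o['contact_force'])-f0; print(o['tool_pos'],f)
    if np.linalg.norm(f)>5: raise SystemExit('contact')
fingers.grasp(25); o=manip.get_obs(); print(o['gripper_width'],o['gripper_force'],o['tool_pos'])
manip.move_straight([.441,-.022,.04],velocity=.1); manip.dwell(.1)
o=manip.get_obs(); print(o['gripper_width'],o['gripper_force'],o['contact_force'],o['t'])
c=snap('scene','s4.png')
cv2.imwrite('pics/c5.png',cv2.resize(c['pixels'][115:215,310:430,::-1],None,fx=5.8,fy=5.8,interpolation=cv2.INTER_CUBIC))
```

```text
[ 0.44083155 -0.02198805  0.03000457] [ 0.66330719 -0.38945522 -0.19928634]
[ 0.44084484 -0.02199523  0.01012031] [0.50867645 0.40493386 0.1758026 ]
0.4850586363498617 25.000276565551758 [ 0.44104887 -0.02203586  0.01006074]
0.48248490905170677 24.99962478876114 [ 0.56053386 -0.05752399 -1.3303667 ] 21.6667
```

View pics/c5.png

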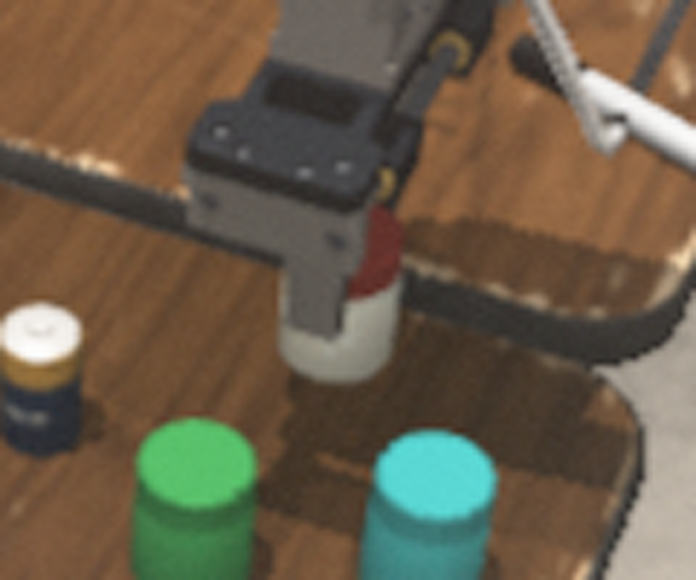

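The jar is held upright (width 0.48, about 45 mm, weight 1.3 N), with the fingertips about 26 mm above the foot. That clears the walls at set-down, so I'll carry it over and set it down gently.

Run:
```python
from h import *
P=[.440,.227]
manip.move_straight([.441,-.022,.13],velocity=.15)
manip.move_straight([*P,.13],velocity=.15)
manip.move_straight([*P,.03],velocity=.1); manip.dwell(.2)
f0=np.array(manip.get_obs()['contact_force']); print(f0)
z=.024
while z>.004:
    manip.move_straight([*P,z],velocity=.03)
    f=np.array(manip.get_obs()['contact_force'])-f0
    if f[2]>2: break
    z-=.001
manip.dwell(.1); o=manip.get_obs(); print(z,o['tool_pos'],f,o['gripper_width'],o['t'])
if .010<z<.021:
    fingers.open_gripper(); manip.dwell(.1); manip.move_straight([*P,.16],velocity=.15)
    manip.movep([.33,0.0,.2],[180,0,0])
print(manip.get_obs()['t'])
c=snap('scene','s5.png'); d=optics.camera('top')
A=cv2.resize(c['pixels'][190:320,240:400],None,fx=2.4,fy=2.4);B=cv2.resize(d['pixels'][170:300,170:330],None,fx=2.4,fy=2.4)
cv2.imwrite('pics/c6.png',np.hstack([A,B])[:,:,::-1])
```

```text
[-0.36840446  0.06291165 -1.30086146]
0.014999999999999993 [0.44023217 0.22708708 0.01599857] [-3.51319758 -1.61064754 16.01737532] 0.4854233297284118 28.325
31.3667
```

View pics/c6.png

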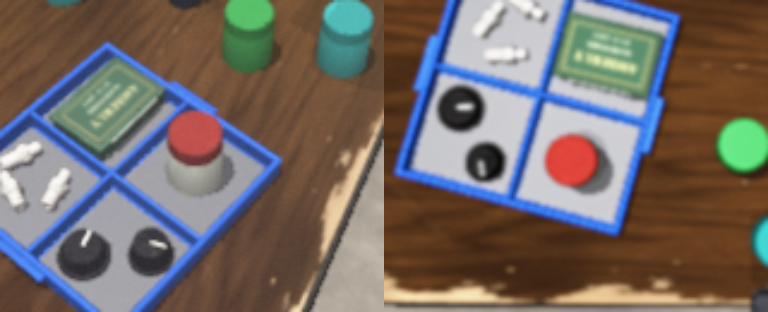

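The jar stands upright at about the middle of the compartment (top crop (572, 160)), released, and the arm is clear. Handing in.

```bash
python3 -c "
from h import *
print(ticket.close_job())"
```

```text
the job is handed in; nothing more can be done
None
```

The job is handed in: I felt the empty compartment's bottom (about 7 N at the fingertips), then set the red-capped jar down upright and released it there, at about 31 s of the 48 s; nothing touched the beige-capped jar or the battery that I could tell, but I took no final picture of them and no verdict came back.

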